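# Slide the flattening stone home on the whetstone

## Robot

A 6-joint arm with a two-finger parallel gripper is mounted at the origin on the work surface. World frame = base frame: x ahead of the robot, y to its left, z up, the work surface at z = 0. Lengths are in mm, angles in degrees, forces in N, time in s.
With the tool pointing down it reaches from about 350 to 850 mm from the base axis. Payload 8.1 kg.
Tool frame: the origin (TCP) lies at the very end of the fingers, on their centre line; the grasp point (between the pads) lies 19 mm behind it (pinch_z is the z of the grasp point in the tool frame, in mm); z points along the fingers, y is the direction in which the jaws open and shut (so a half turn about z gives the same grasp; the last joint's range is limited). The gripper opens to 85 mm and grips with 20 to 120 N. Pads are 22 mm wide; open, the fingers measure 114 mm over their backs; the gripper's body (76 mm by 85 mm) begins 54 mm behind the grasp point. The pads swing forward as they close: fully open they stand 13 mm farther back than shut.
Start: joints at [62.888, 7.471, 85.268, -0, 87.261, -4.893], TCP at [226.871, 555.459, 231.292] pointing down, gripper open.
Joint ranges: [-169.43, 169.43], [-51.17, 129.36], [1.28, 143.12], [-76.62, 256.62], [0, 156.53], [-152.29, 152.29]. Speed limits (degrees/s): [136.94, 136.94, 159.86, 180, 180, 180].

## Interface

Orientations are given as [roll, pitch, yaw] about the fixed x, y, z axes, in that order (R = Rz(yaw) Ry(pitch) Rx(roll)).
In Python, from bench import * gives the robot as it stands.
- The arm moves only by the shell command python3 -m creep 'ROWS' [FORCE]. ROWS is a JSON object of lists of equal length, an entry for each row: "translation": the shift along the tool's x, y, z in mm, a list of three; "rotation": the turn, a rotation vector about the tool's x, y, z in rad, a list of three; "claw": the finger opening in mm, from 0 to 85.4. In form: {"translation": [[dx, dy, dz], ...], "rotation": [[ax, ay, az], ...], "claw": [claw, ...]}. A call has 1 to 10 rows; each row shifts and turns the commanded pose from where the row before left it, along the tool's axes as they then stand; what a row does not reach is not made up. A row lasts 1/10 s, in which the tool goes at most 50 mm and 8.59 degrees, less where a joint would pass 70% of its speed; a pose out of reach is approached as far as the arm can. A call is refused whole if a number of a shift passes 50 or a number of a turn 0.15, either way. A call with a gripper value outside its range is refused whole. The fingers move at their own pace and stop on an object; FORCE is the grip in N (left out, the last holds). Time passes only in rows, so rows that do not move let the fingers close. It gives the time, the measured TCP pose, the force and the opening at its end, in the units of the state.
- sense(): the state, without advancing time (a new reading comes with each control period).
- snapshot(name): name is "side" or "top"; returns a dict with "frame" (420x560x3 uint8, red, green, blue), "intrinsics" (3x3 intrinsics, pixels), "dist" ([k1, k2, p1, p2, k3] as OpenCV has them; the pictures are not rectified), "extrinsics" (4x4, takes a point from camera to world coordinates). Camera axes: x right, y up, looking along -z (the intrinsics and any distortion apply to the point x, -y, -z); pixel columns grow to the right and rows downward; lengths in mm; the calibration is good to about 2 mm. A picture is of the moment at which its call begins. There is no depth.
- hand_in(): hands the job in, once; it reports no verdict.
The state is a dict: "time": time; "joint_pos": joint angles; "qd": joint speeds; "joint_efforts": joint torques, N m; "tool_pos": TCP position; "tcp_rot": TCP orientation; "ft_force": force on the tool from outside, world axes, zero at the start; "wrist_torque": the same for the moment, N m; "finger_gap": finger opening in mm.
Only numpy, scipy, OpenCV 4.12 (cv2) and the standard library are available. Lean on these libraries where they do the work, as an engineer would, in place of code of your own. Each camera call takes 0.05 s, during which the arm holds its last target.

## Task

At the potter's sharpening corner, mate the dark grey flattening stone with the green whetstone in its wooden holder: keep hold of it and rest it flat on the whetstone's face, in line with it, with about half its length hanging over one end (either end), then slide it along face to face until it covers the whetstone fully, and let go. Bring it on only by sliding: never lower it straight down over the middle of the whetstone or lift it off again. Leave the terracotta brick and the pale wooden block where they lie.

Things in the scene. Friction and masses are not known exactly. Their poses are not given: they have to be found in the camera images.
- flattener: loose dark grey rectangular flattening stone, 120 long (its x) x 50 wide (its y) x 40 high (z) mm, about 0.45 kg, lying flat on the table. Origin: centre of its underside, z up. Grip it across the 50 mm width; all its faces are plain and either end is alike.
- whetstone: green whetstone, fixed in a wooden holder screwed to the table. The stone is 120 long (x) x 46 wide (y) mm; its flat top face, the one to cover, is 50 mm above the table. The holder is a board 190 x 80 x 20 mm with a 16 mm thick stop at each end of the stone, whose top is 32 mm above the table (18 mm below the stone's face). Origin: on the table under the centre of the stone, z up; the centre of the top face is 50 mm above it.
- brick: loose terracotta-orange brick, 120 (x) x 50 (y) x 40 (z) mm, 0.42 kg, a bystander. Origin: centre of its underside.
- woodblock: loose pale wooden block, 110 (x) x 46 (y) x 35 (z) mm, 0.2 kg, a bystander. Origin: centre of its underside.
Things that resemble listed ones, but are neither listed nor needed, are in the scene too. What is meant by the flattener is not pink, turquoise or yellow, and is the smaller of those in its own colour.

How it is judged (in metres and radians):
On the way:
1. the flattening stone touches the whetstone's face, flat, in line (10 degrees), centre 38 to 82 mm off lengthwise (half over either end), under 18 mm sideways ((x of flattener in the frame of whetstone between 0.038 and 0.082 m or x of flattener in the frame of whetstone between -0.082 and -0.038 m) and y of flattener in the frame of whetstone between -0.018 and 0.018 m and z of flattener in the frame of whetstone between 0.046 and 0.054 m and angle between flattener's own z axis and vertical below 0.12 rad and angle between the x axis of flattener and the x axis of whetstone, either way round below 0.18 rad and contact force between flattener and whetstone above 0.5 N), for 0.2 s.
At the end, for the whole second after the job is handed in: the flattening stone lies flat and still on the whetstone's face, its centre within 12 mm of the whetstone's centre lengthwise and 12 mm sideways, in line within 10 degrees, let go (x of flattener in the frame of whetstone between -0.012 and 0.012 m and y of flattener in the frame of whetstone between -0.012 and 0.012 m and z of flattener in the frame of whetstone between 0.046 and 0.054 m and angle between flattener's own z axis and vertical below 0.12 rad and angle between the x axis of flattener and the x axis of whetstone, either way round below 0.18 rad and contact force between flattener and whetstone above 0.5 N and linear speed of flattener below 0.02 m/s); the robot touches nothing.
It fails at once if the flattening stone is 4 to 40 mm above the whetstone's face with its centre within 28 mm of the whetstone's centre (lowered straight on or lifted off) (horizontal distance between flattener and whetstone below 0.028 m and z of flattener in the frame of whetstone between 0.054 and 0.09 m).
It fails at once if the brick is moved more than 20 mm (distance of brick from where it was at the start of the episode above 0.02 m).
It fails at once if the wooden block is moved more than 20 mm (distance of woodblock from where it was at the start of the episode above 0.02 m).
It also fails if it takes over 43 s, if anything falls off the work surface, if the arm or the gripper's body presses on something with over 40 N, if the wrist force passes 120 N, or if a joint passes its speed limit or range.

## Working session

There is one attempt and no reset: what is moved stays moved. The work goes in short steps, Python scripts to look and compute and a shell command to move; the robot and the scene stay as the last step left them, time stands still between calls to the robot, and variables do not carry over. Pictures are saved under pics/ and viewed, and the job is handed in when it is done.

```bash
ls; mkdir -p pics; python3 - <<'E'
from bench import *
import cv2,numpy as np
s=sense();print(s)
for n in("top","side"):
    d=snapshot(n);cv2.imwrite(f"pics/{n}0.png",d["frame"][:,:,::-1]);np.savez(f"{n}0.npz",**d)
    print(d["intrinsics"],d["dist"],d["extrinsics"])
E
```

```text
pics
{'time': 0.0, 'joint_pos': array([ 6.28870567e+01,  7.51655001e+00,  8.53305104e+01, -5.57014720e-04,
        8.72614205e+01, -4.89518229e+00]), 'qd': array([0.03187305, 0.00453391, 0.01698464, 0.01971246, 0.16407585,
       0.0445172 ]), 'joint_efforts': array([-1.34689239e-03, -5.69379580e+01, -5.00555170e+01, -2.95777418e-04,
        1.46284213e-02,  3.13227630e-06]), 'tool_pos': array([226.62358302, 554.95023128, 230.21760374]), 'tcp_rot': array([-1.79891867e+02, -8.70271779e-03,  1.57782258e+02]), 'ft_force': array([ 0.86164061,  0.21726694, -0.93774773]), 'wrist_torque': array([-0.00106109, -0.04743315, -0.03043634]), 'finger_gap': 85.45711212996083}
[[433.03490103   0.         280.19586323]
 [  0.         433.03490103 222.38864136]
 [  0.           0.           1.        ]] [-0.03123386  0.          0.          0.          0.        ] [[-2.23894892e-02  9.96088133e-01 -8.54818226e-02  5.03884246e+02]
 [-9.99355122e-01 -2.46995698e-02 -2.60628234e-02 -3.87010290e+01]
 [-2.80722333e-02  8.48431640e-02  9.95998789e-01  9.57181045e+02]
 [ 0.00000000e+00  0.00000000e+00  0.00000000e+00  1.00000000e+00]]
[[386.88656437   0.         278.37270604]
 [  0.         386.88656437 215.30910351]
 [  0.           0.           1.        ]] [-0.103204  0.        0.        0.        0.      ] [[ 9.91485501e-01  9.84986253e-02 -8.51734808e-02  5.27077511e+02]
 [-1.30208609e-01  7.42446141e-01 -6.57129703e-01 -5.12670080e+02]
 [-1.48965021e-03  6.62624893e-01  7.48949953e-01  5.73212152e+02]
 [ 0.00000000e+00  0.00000000e+00  0.00000000e+00  1.00000000e+00]]
```

View pics/top0.png

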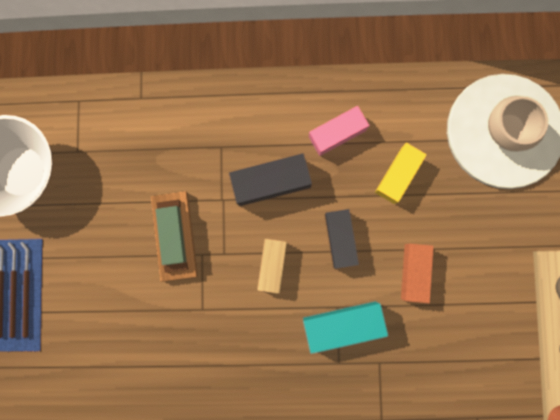

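View pics/side0.png

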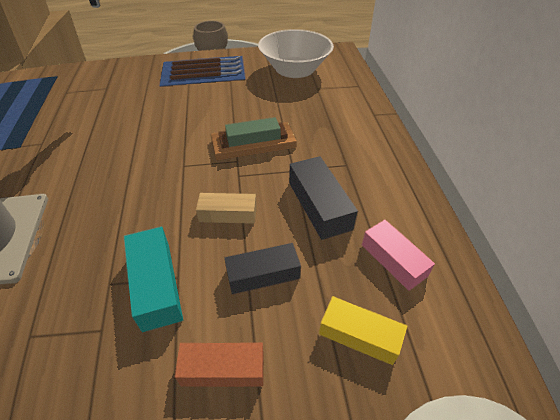

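Top view: two dark grey blocks, a large one at about (270,180) and a small one at about (342,239). The pink (339,130), turquoise (345,328) and yellow (401,173) blocks are ruled out by colour. The brick is at (418,273), the wood block at (272,266), and the green whetstone in its holder at (171,236). By the description I choose the small dark grey one at (342,239). Next is a close crop and a measurement.

```bash
cat > h.py <<'E'
import cv2,numpy as np
def ray(d,uv):
    p=cv2.undistortPoints(np.float64(uv).reshape(-1,1,2),d["intrinsics"],d["dist"]).reshape(-1,2)
    E=d["extrinsics"]; v=np.c_[p[:,0],-p[:,1],-np.ones(len(p))]@E[:3,:3].T
    return E[:3,3],v
def onz(d,uv,z):
    o,v=ray(d,uv); return (o+v*((z-o[2])/v[:,2])[:,None])[:,:2]
def proj(d,P):
    E=d["extrinsics"]; c=(np.float64(P).reshape(-1,3)-E[:3,3])@E[:3,:3]
    c=c*[1,-1,-1]
    return cv2.projectPoints(c,np.zeros(3),np.zeros(3),d["intrinsics"],d["dist"])[0].reshape(-1,2)
E
python3 - <<'E'
import cv2,numpy as np
a=cv2.imread("pics/top0.png");b=cv2.imread("pics/side0.png")
c1=cv2.resize(a[195:290,140:370],None,fx=3.4,fy=3.4,interpolation=cv2.INTER_CUBIC)
cv2.imwrite("pics/c1.png",c1)
c2=cv2.resize(b[105:300,190:310],None,fx=3,fy=3,interpolation=cv2.INTER_CUBIC);cv2.imwrite("pics/c2.png",c2)
E
```

```text
(no output)
```

View pics/c1.png

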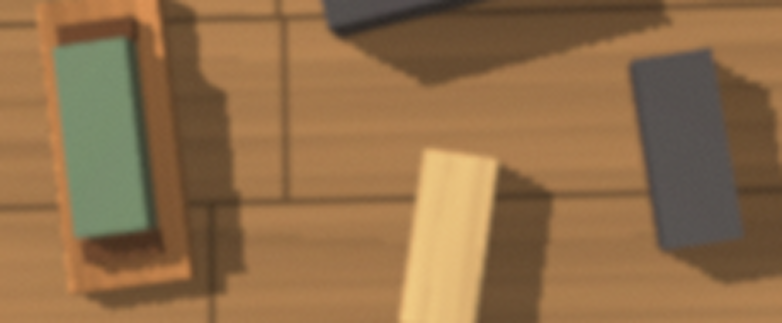

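View pics/c2.png

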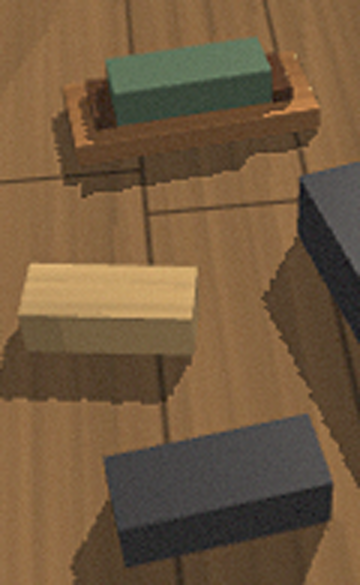

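The crop at (342,239) shows a plain dark grey block, top face upward, smaller than the other dark grey one. The whetstone's bright green face is at about (171,236). Next, masks and rays.

```bash
python3 - <<'E'
import cv2,numpy as np
from h import *
def run(n,name,box,f,z,size):
    d=dict(np.load(f"{n}0.npz")); im=cv2.cvtColor(d["frame"],cv2.COLOR_RGB2BGR)
    x0,y0,x1,y1=box; k=6
    c=cv2.resize(im[y0:y1,x0:x1],None,fx=k,fy=k,interpolation=cv2.INTER_CUBIC)
    m=f(c.astype(int),cv2.cvtColor(c,cv2.COLOR_BGR2HSV).astype(int)).astype(np.uint8)*255
    m=cv2.morphologyEx(m,cv2.MORPH_OPEN,np.ones((9,9)))
    cs=max(cv2.findContours(m,0,2)[0],key=cv2.contourArea).reshape(-1,2)
    uv=(cs+0.5)/k-0.5+[x0,y0]
    P=onz(d,uv,z).astype(np.float32)
    (cx,cy),(w,h),a=cv2.minAreaRect(P); B=cv2.boxPoints(((cx,cy),(w,h),a))
    e=[B[1]-B[0],B[2]-B[1]]; l=max(e,key=np.linalg.norm); ang=np.degrees(np.arctan2(l[1],l[0]))
    print(n,name,"c",round(cx,1),round(cy,1),"size",round(max(w,h),1),round(min(w,h),1),size,"axis",round((ang+90)%180-90,1), "area/rect",round(cv2.contourArea(P)/w/h,3))
    cv2.drawContours(c,[cs.reshape(-1,1,2)],-1,(0,0,255),1); cv2.imwrite(f"pics/m_{n}_{name}.png",c)
grn=lambda c,h:(h[...,0]>50)&(h[...,0]<90)&(h[...,1]>40)
for n,G,F,W,B in(("top",(145,185,205,290),(320,200,365,275),(250,230,295,300),(395,235,440,310)),("side",(205,105,305,165),(215,235,310,300),(190,185,262,228),(170,335,270,392))):
    v=110 if n=="top" else 90
    run(n,"whet",G,lambda c,h:grn(c,h)&(h[...,2]>(100 if n=="top" else 82)),50,(120,46))
    run(n,"flat",F,lambda c,h:(h[...,1]<60)&(h[...,2]<120)&(h[...,2]>(65 if n=="top" else 45)),40,(120,50))
    run(n,"wood",W,lambda c,h:(h[...,2]>195 if n=="top" else h[...,2]>165),35,(110,46))
    run(n,"brick",B,lambda c,h:(h[...,0]<9)&(h[...,1]>150)&(h[...,2]>150),40,(120,50))
E
python3 - <<'E'
import cv2,numpy as np
L=[cv2.resize(cv2.imread(f"pics/m_{n}_{k}.png"),(300,280)) for n in("top","side") for k in("whet","flat")]
cv2.imwrite("pics/m0.png",np.vstack([np.hstack(L[:2]),np.hstack(L[2:])]))
E
```

```text
top whet c 569.2 240.6 size 3.6 2.9 (120, 46) axis 0.1 area/rect 0.98
top flat c 545.4 -143.6 size 117.7 51.3 (120, 50) axis 7.2 area/rect 0.961
top wood c 492.0 7.0 size 112.4 46.8 (110, 46) axis -9.5 area/rect 0.955Traceback (most recent call last):
  File "<stdin>", line 22, in <module>
  File "<stdin>", line 9, in run
ValueError: max() iterable argument is empty
[ WARN:0@0.019] global loadsave.cpp:275 findDecoder imread_('pics/m_side_whet.png'): can't open/read file: check file path/integrity
Traceback (most recent call last):
cv2.error: OpenCV(4.12.0) /io/opencv/modules/imgproc/src/resize.cpp:4208: error: (-215:Assertion failed) !ssize.empty() in function 'resize'
```

```bash
cat > meas.py <<'E'
import cv2,numpy as np
from h import *
def run(d,n,name,box,f,z,size):
    im=cv2.cvtColor(d["frame"],cv2.COLOR_RGB2BGR)
    x0,y0,x1,y1=box; k=6
    c=cv2.resize(im[y0:y1,x0:x1],None,fx=k,fy=k,interpolation=cv2.INTER_CUBIC)
    m=f(cv2.cvtColor(c,cv2.COLOR_BGR2HSV).astype(int)).astype(np.uint8)*255
    m=cv2.morphologyEx(m,cv2.MORPH_OPEN,np.ones((9,9)))
    cs=max(cv2.findContours(m,0,2)[0],key=cv2.contourArea).reshape(-1,2)
    uv=(cs+0.5)/k-0.5+[x0,y0]
    P=onz(d,uv,z).astype(np.float32)
    (cx,cy),(w,h),a=cv2.minAreaRect(P); B=cv2.boxPoints(((cx,cy),(w,h),a))
    e=[B[1]-B[0],B[2]-B[1]]; l=max(e,key=np.linalg.norm); ang=np.degrees(np.arctan2(l[1],l[0]))
    print(n,name,"c",round(cx,1),round(cy,1),"size",round(max(w,h),1),round(min(w,h),1),size,"axis",round((ang+90)%180-90,1), "area/rect",round(cv2.contourArea(P)/w/h,3))
    cv2.drawContours(c,[cs.reshape(-1,1,2)],-1,(0,0,255),1); cv2.imwrite(f"pics/m_{n}_{name}.png",c)
E
python3 - <<'E'
import cv2,numpy as np
from meas import *
for n,u in(("top",[(171,236),(185,236),(342,239),(329,240),(418,273),(433,285)]),("side",[(253,130),(253,141),(265,262),(265,280),(220,360),(220,380)])):
    d=np.load(n+"0.npz"); h=cv2.cvtColor(d["frame"],cv2.COLOR_RGB2HSV)
    for p in u: print(n,p,h[p[1],p[0]])
E
```

```text
top (171, 236) [ 49  60 141]
top (185, 236) [ 14 151 127]
top (342, 239) [11 24 86]
top (329, 240) [ 13  95 110]
top (418, 273) [ 10 161 212]
top (433, 285) [ 14 134  99]
side (253, 130) [ 55  52 118]
side (253, 141) [60 43 72]
side (265, 262) [150   7  72]
side (265, 280) [37 59 39]
side (220, 360) [ 10 157 171]
side (220, 380) [ 10 155 102]
```

```bash
cat > all.py <<'E'
from meas import *
def allm(d,n):
    G,F,W,B={"top":((145,185,205,290),(320,200,365,275),(250,230,295,300),(395,235,440,310)),"side":((205,105,305,165),(215,235,310,300),(190,185,262,228),(170,335,270,392))}[n]
    t=n=="top"
    run(d,n,"whet",G,lambda h:(h[...,0]>32)&(h[...,0]<95)&(h[...,2]>(105 if t else 93)),50,(120,46))
    run(d,n,"flat",F,lambda h:(h[...,1]<60)&(h[...,2]<120)&(h[...,2]>(67 if t else 54)),40,(120,50))
    run(d,n,"wood",W,lambda h:(h[...,2]>(195 if t else 165)),35,(110,46))
    run(d,n,"brick",B,lambda h:(h[...,0]<13)&(h[...,1]>120)&(h[...,2]>(160 if t else 140)),40,(120,50))
E
python3 - <<'E'
import cv2,numpy as np
from all import allm
for n in("top","side"): allm(dict(np.load(n+"0.npz")),n)
L=[cv2.resize(cv2.imread(f"pics/m_{n}_{k}.png"),(300,280)) for n in("top","side") for k in("whet","flat")]
cv2.imwrite("pics/m0.png",np.vstack([np.hstack(L[:2]),np.hstack(L[2:])]))
E
```

```text
top whet c 560.8 220.7 size 119.9 45.2 (120, 46) axis 6.6 area/rect 0.973
top flat c 545.4 -143.6 size 117.7 51.3 (120, 50) axis 7.2 area/rect 0.961
top wood c 492.0 7.0 size 112.4 46.8 (110, 46) axis -9.5 area/rect 0.955
top brick c 470.6 -297.9 size 122.5 61.9 (120, 50) axis -6.9 area/rect 0.963
side whet c 562.5 223.9 size 120.4 46.4 (120, 46) axis 6.4 area/rect 0.948
side flat c 546.9 -143.0 size 120.4 50.7 (120, 50) axis 7.5 area/rect 0.962
side wood c 492.8 8.7 size 111.4 46.7 (110, 46) axis -9.3 area/rect 0.959
side brick c 470.3 -301.3 size 121.0 50.8 (120, 50) axis -6.7 area/rect 0.977
```

View pics/m0.png

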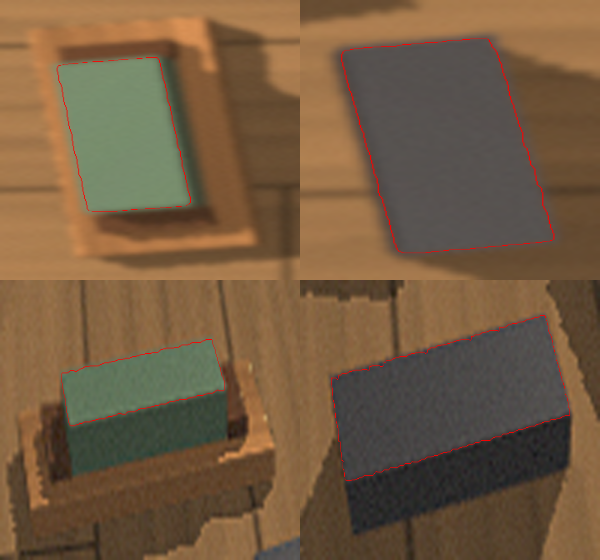

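Both views agree. The whetstone centre is about (561.7, 222.3) with its axis at 6.5°, and the flattener about (546.1, −143.3) at 7.4°. The measured sizes match those given: 120×51 against 120×50, and 120×46. I'll rotate the tool to yaw 187.4 and head for the flattener at height.

```bash
cat > go.py <<'E'
import sys,numpy as np
from bench import *
from scipy.spatial.transform import Rotation as R
def go(x,y,z,yaw):
    s=sense(); Rm=R.from_euler("xyz",s["tcp_rot"],degrees=True)
    Rt=R.from_euler("xyz",[180,0,yaw],degrees=True)
    print("t",round(s["time"],2),"pos",s["tool_pos"].round(1),"rot",s["tcp_rot"].round(2),"F",s["ft_force"].round(1),"gap",round(s["finger_gap"],1))
    print("shift tool",Rm.inv().apply(np.array([x,y,z])-s["tool_pos"]).round(1),"rotvec",(Rm.inv()*Rt).as_rotvec().round(4))
if __name__=="__main__": go(*map(float,sys.argv[1:5]))
E
python3 -m creep '{"translation":[[0,0,0],[0,0,0],[0,0,0],[0,0,0],[-12,-40,0],[-12,-40,0],[-12,-40,0],[-12,-40,0],[-12,-40,0],[-12,-40,0]],"rotation":[[0,0,-0.129],[0,0,-0.129],[0,0,-0.129],[0,0,-0.129],[0,0,0],[0,0,0],[0,0,0],[0,0,0],[0,0,0],[0,0,0]],"claw":[85,85,85,85,85,85,85,85,85,85]}' 80; python3 go.py 546 -143.3 120 187.4
```

```text
time: 1.1
tool_pos: [329.1, 325.0, 230.9]
tcp_rot: [-180.0, -0.0, -172.6]
ft_force: [1.2, 0.1, 0.3]
finger_gap: 85.1
t 1.1 pos [329.1 325.  230.9] rot [-1.7998e+02 -2.0000e-02 -1.7263e+02] F [1.2 0.1 0.3] gap 85.1
shift tool [-155.1 -492.2  111. ] rotvec [-0.0003 -0.0004 -0.0006]
```

```bash

python3 -m creep '{"translation":[[-13,-40,0],[-13,-40,0],[-13,-40,0],[-13,-40,0],[-13,-40,0],[-13,-40,10],[-13,-40,15],[-13,-40,20],[-13,-40,20],[-13,-40,20]],"rotation":[[0,0,0],[0,0,0],[0,0,0],[0,0,0],[0,0,0],[0,0,0],[0,0,0],[0,0,0],[0,0,0],[0,0,0]],"claw":[85,85,85,85,85,85,85,85,85,85]}' 80; python3 go.py 546 -143.3 90 187.4
```

```text
time: 2.1
tool_pos: [509.3, -55.2, 145.3]
tcp_rot: [180.0, -0.0, -172.7]
ft_force: [0.2, 0.9, 0.5]
finger_gap: 85.2
t 2.1 pos [509.3 -55.2 145.3] rot [ 179.99   -0.   -172.67] F [0.2 0.9 0.5] gap 85.2
shift tool [-25.2 -92.1  55.3] rotvec [ 0.0001 -0.0001 -0.0012]
```

```bash

python3 -m creep '{"translation":[[-10,-36,20],[-10,-36,20],[-5,-20,15],[0,0,0],[0,0,0]],"rotation":[[0,0,0],[0,0,0],[0,0,0],[0,0,0],[0,0,0]],"claw":[85,85,85,85,85]}' 80; python3 go.py 546 -143.3 8 187.4
python3 - <<'E'
from bench import *
import cv2
for n in("top","side"):
    d=snapshot(n);cv2.imwrite(f"pics/{n}1.png",d["frame"][:,:,::-1])
E
```

```text
time: 2.6
tool_pos: [544.8, -141.4, 90.4]
tcp_rot: [179.9, -0.1, -172.7]
ft_force: [-0.2, 0.3, 0.7]
finger_gap: 84.9
t 2.6 pos [ 544.8 -141.4   90.4] rot [ 1.7993e+02 -1.1000e-01 -1.7272e+02] F [-0.2  0.3  0.7] gap 84.9
shift tool [-1.1 -2.1 82.4] rotvec [ 0.0013 -0.0019 -0.0021]
```

View pics/side1.png

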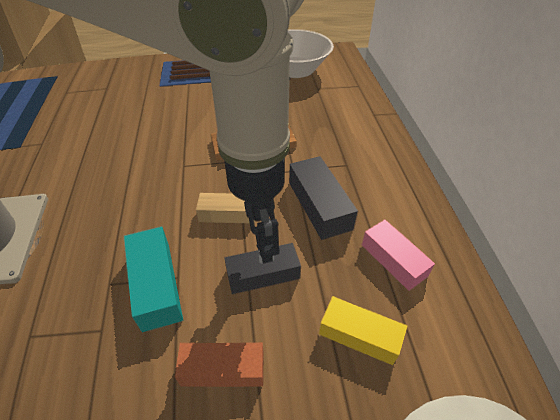

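The side view shows the gripper centred over the small dark block at about (265,262), fingers on either side and neighbours clear. Next I descend and grip.

```bash

python3 -m creep '{"translation":[[-1,-2,20],[0,0,20],[0,0,20],[0,0,15],[0,0,7],[0,0,0],[0,0,0]],"rotation":[[0,0,-0.002],[0,0,0],[0,0,0],[0,0,0],[0,0,0],[0,0,0],[0,0,0]],"claw":[85,85,85,85,85,85,85]}' 80; python3 go.py 546 -143.3 8 187.4
```

```text
time: 3.4
tool_pos: [547.5, -143.3, 10.2]
tcp_rot: [-180.0, 0.1, -172.5]
ft_force: [-0.9, 0.9, 1.4]
finger_gap: 84.6
t 3.4 pos [ 547.5 -143.3   10.2] rot [-1.7997e+02  6.0000e-02 -1.7252e+02] F [-0.9  0.9  1.4] gap 84.6
shift tool [1.5 0.2 2.2] rotvec [-0.0005  0.001   0.0014]
```

```bash

python3 -m creep '{"translation":[[0,0,0],[0,0,0],[0,0,0],[0,0,0],[0,0,0],[0,0,0],[0,0,0],[0,0,0]],"rotation":[[0,0,0],[0,0,0],[0,0,0],[0,0,0],[0,0,0],[0,0,0],[0,0,0],[0,0,0]],"claw":[40,40,40,40,40,40,40,40]}' 80; python3 go.py 546 -143.3 108 187.4
```

```text
time: 4.2
tool_pos: [547.7, -143.7, 10.4]
tcp_rot: [-180.0, 0.1, -172.5]
ft_force: [-0.0, 0.0, 5.8]
finger_gap: 49.0
t 4.2 pos [ 547.7 -143.7   10.4] rot [-1.7995e+02  9.0000e-02 -1.7255e+02] F [-0.   0.   5.8] gap 49.0
shift tool [  1.5   0.6 -97.6] rotvec [-0.0008  0.0016  0.001 ]
```

```bash

python3 -m creep '{"translation":[[0,0,-10],[0,0,-20],[0,0,-25],[0,0,-25],[0,0,-25],[0,0,-20],[0,0,-5],[0,0,0]],"rotation":[[0,0,0],[0,0,0],[0,0,0],[0,0,0],[0,0,0],[0,0,0],[0,0,0],[0,0,0]],"claw":[40,40,40,40,40,40,40,40]}' 80; python3 go.py 502 215.5 140 186.6
```

```text
time: 5.0
tool_pos: [547.1, -143.5, 139.8]
tcp_rot: [-180.0, 0.1, -172.5]
ft_force: [-0.5, -0.1, -4.1]
finger_gap: 48.6
t 5.0 pos [ 547.1 -143.5  139.8] rot [-1.7997e+02  5.0000e-02 -1.7254e+02] F [-0.5 -0.1 -4.1] gap 48.6
shift tool [ -1.9 361.8  -0.4] rotvec [-0.0005  0.0009  0.015 ]
```

Held: the wrist reads −4.1 N against about 4.4 N of weight, and the gap is 48.6. Next I carry it to the near end of the whetstone.

```bash

python3 -m creep '{"translation":[[0,10,0],[0,20,0],[0,30,0],[0,35,0],[0,35,0],[0,35,0],[0,35,0],[0,35,0],[0,35,0],[0,35,0]],"rotation":[[0,0,0.015],[0,0,0],[0,0,0],[0,0,0],[0,0,0],[0,0,0],[0,0,0],[0,0,0],[0,0,0],[0,0,0]],"claw":[40,40,40,40,40,40,40,40,40,40]}' 80; 
python3 -m creep '{"translation":[[0,25,0],[0,18,0],[-2,10,0],[0,4,0],[0,0,0],[0,0,0]],"rotation":[[0,0,0],[0,0,0],[0,0,0],[0,0,0],[0,0,0],[0,0,0]],"claw":[40,40,40,40,40,40]}' 80; 
python3 go.py 502 215.5 100 186.6
python3 - <<'E'
from bench import *
import cv2,numpy as np
for n in("top","side"):
    d=snapshot(n);cv2.imwrite(f"pics/{n}2.png",d["frame"][:,:,::-1]);np.savez(f"{n}2.npz",**d)
E
```

```text
time: 6.0
tool_pos: [509.9, 160.7, 137.0]
tcp_rot: [-180.0, -0.2, -173.4]
ft_force: [1.5, -0.1, -5.1]
finger_gap: 48.5
time: 6.6
tool_pos: [507.0, 215.5, 138.8]
tcp_rot: [-180.0, -0.0, -173.4]
ft_force: [-0.3, -0.4, -4.3]
finger_gap: 49.0
t 6.6 pos [507.  215.5 138.8] rot [-1.7997e+02 -4.0000e-02 -1.7344e+02] F [-0.3 -0.4 -4.3] gap 49.0
shift tool [ 5.   0.6 38.8] rotvec [-0.0006 -0.0008 -0.0007]
```

View pics/side2.png

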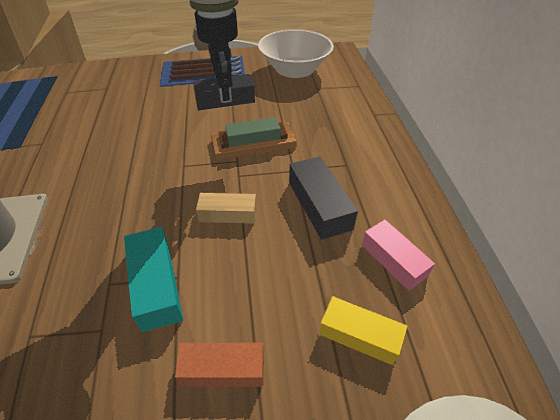

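View pics/top2.png

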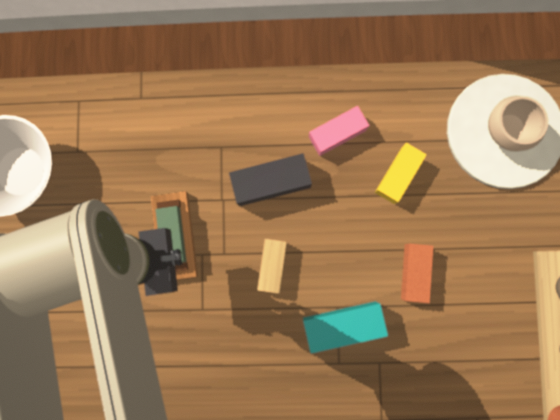

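Both views show the flattener held level and in line over the near end of the holder (top about (157,262), side about (225,92)). By my estimate it is about 57 mm off lengthwise and 0 sideways. Now I lower it to just above the face.

```bash

python3 -m creep '{"translation":[[3,0,10],[0,0,20],[0,0,20],[0,0,15],[0,0,8],[0,0,2],[0,0,0],[0,0,0]],"rotation":[[0,0,0],[0,0,0],[0,0,0],[0,0,0],[0,0,0],[0,0,0],[0,0,0],[0,0,0]],"claw":[40,40,40,40,40,40,40,40]}' 80; 
python3 go.py 503.5 215.1 60.4 186.5
python3 - <<'E'
from bench import *
import cv2,numpy as np
d=snapshot("side");f=d["frame"][:,:,::-1];np.savez("side3.npz",**d)
cv2.imwrite(f"pics/side3.png",cv2.resize(f[70:180,180:320],None,fx=5,fy=5,interpolation=cv2.INTER_CUBIC))
E
```

```text
time: 7.5
tool_pos: [504.9, 216.4, 65.3]
tcp_rot: [180.0, 0.1, -173.4]
ft_force: [0.7, 0.7, -4.4]
finger_gap: 48.9
t 7.5 pos [504.9 216.4  65.3] rot [ 1.7998e+02  9.0000e-02 -1.7340e+02] F [ 0.7  0.7 -4.4] gap 48.9
shift tool [ 1.5 -1.1  4.9] rotvec [0.0004 0.0017 0.0018]
```

View pics/side3.png

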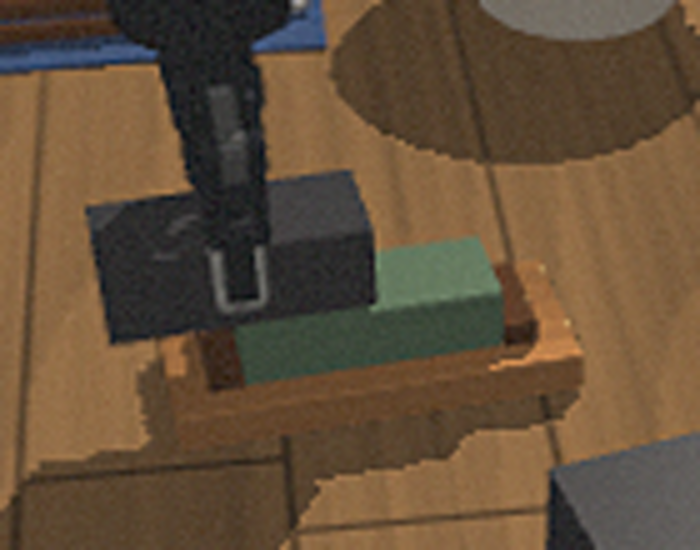

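The side crop shows the flattener just above the near end of the green face, level and in line, covering roughly half of it. Now I lower it to touch.

```bash

python3 -m creep '{"translation":[[0.5,-0.7,1],[0,0,1],[0,0,1],[0,0,0.5],[0,0,0]],"rotation":[[0,0,0],[0,0,0],[0,0,0],[0,0,0],[0,0,0]],"claw":[40,40,40,40,40]}' 80
python3 -m creep '{"translation":[[0,0,0.5],[0,0,0.5],[0,0,0]],"rotation":[[0,0,0],[0,0,0],[0,0,0]],"claw":[40,40,40]}' 80
```

```text
time: 8.05
tool_pos: [503.6, 215.3, 60.7]
tcp_rot: [-180.0, -0.0, -173.4]
ft_force: [0.0, 0.8, -4.4]
finger_gap: 48.6
time: 8.35
tool_pos: [503.9, 215.4, 60.5]
tcp_rot: [180.0, 0.0, -173.4]
ft_force: [-4.1, -1.7, 4.2]
finger_gap: 48.7
```

Contact: the wrist force went from −4.4 N to +4.2 N at TCP z 60.5, so the underside is at about 50. I'll hold, then slide along tool −x.

```bash

python3 -m creep '{"translation":[[0,0,0],[0,0,0],[0,0,0],[0,0,0],[0,0,0]],"rotation":[[0,0,0],[0,0,0],[0,0,0],[0,0,0],[0,0,0]],"claw":[40,40,40,40,40]}' 80
python3 go.py 503.5 215.1 60.4 186.5
python3 - <<'E'
from bench import *
import cv2,numpy as np
d=snapshot("side");f=d["frame"][:,:,::-1];np.savez("side4.npz",**d)
cv2.imwrite(f"pics/side4.png",cv2.resize(f[70:180,180:320],None,fx=5,fy=5,interpolation=cv2.INTER_CUBIC))
E
```

```text
time: 8.85
tool_pos: [503.9, 215.5, 60.4]
tcp_rot: [180.0, 0.0, -173.4]
ft_force: [-5.1, -0.4, 5.3]
finger_gap: 48.6
t 8.85 pos [503.9 215.5  60.4] rot [ 1.7999e+02  3.0000e-02 -1.7340e+02] F [-5.1 -0.4  5.3] gap 48.6
shift tool [ 0.4 -0.3  0. ] rotvec [0.0001 0.0004 0.0018]
```

View pics/side4.png

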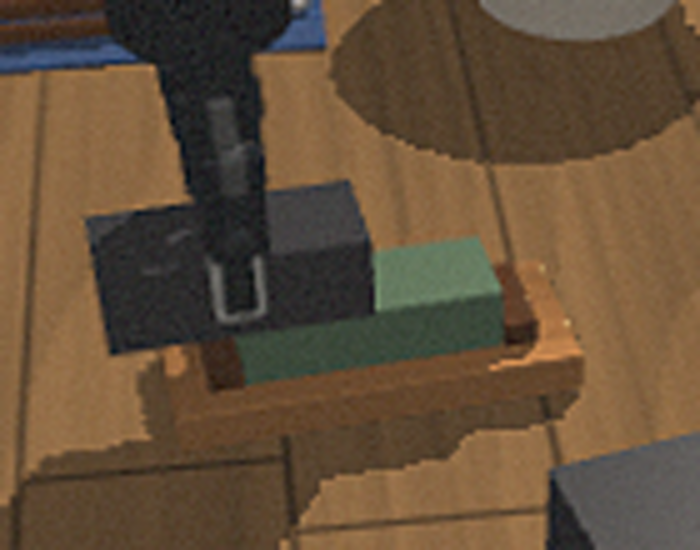

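It rests flat on the face at the near end. Now I slide it on.

```bash

python3 -m creep '{"translation":[[-1,0,0],[-2,0,0],[-3,0,0],[-3,0,0],[-3,0,0],[-3,0,0],[-3,0,0],[-3,0,0],[-2,0,0],[-1,0,0]],"rotation":[[0,0,0],[0,0,0],[0,0,0],[0,0,0],[0,0,0],[0,0,0],[0,0,0],[0,0,0],[0,0,0],[0,0,0]],"claw":[40,40,40,40,40,40,40,40,40,40]}' 80
python3 go.py 563.2 222.3 60.4 186.5
```

```text
time: 9.9
tool_pos: [527.8, 218.4, 60.4]
tcp_rot: [180.0, 0.0, -173.4]
ft_force: [-5.2, -0.7, 6.3]
finger_gap: 48.9
t 9.9 pos [527.8 218.4  60.4] rot [ 1.7998e+02  2.0000e-02 -1.7340e+02] F [-5.2 -0.7  6.3] gap 48.9
shift tool [-35.6  -0.1   0.1] rotvec [0.0003 0.0004 0.0017]
```

```bash

python3 -m creep '{"translation":[[-2,0,0],[-4,0,0],[-4,0,0],[-4,0,0],[-4,0,0],[-4,0,0],[-4,0,0],[-4,0,0],[-2,0,0],[-1,0,0]],"rotation":[[0,0,0],[0,0,0],[0,0,0],[0,0,0],[0,0,0],[0,0,0],[0,0,0],[0,0,0],[0,0,0],[0,0,0]],"claw":[40,40,40,40,40,40,40,40,40,40]}' 80
python3 -m creep '{"translation":[[0,0,0],[0,0,0]],"rotation":[[0,0,0],[0,0,0]],"claw":[40,40]}' 80
python3 go.py 563.2 222.3 60.4 186.5
python3 - <<'E'
from bench import *
import cv2,numpy as np
for n,(a,b,c,e) in(("side",(70,180,180,320)),("top",(175,295,100,240))):
    d=snapshot(n);f=d["frame"][:,:,::-1];np.savez(f"{n}5.npz",**d)
    cv2.imwrite(f"pics/{n}5.png",cv2.resize(f[a:b,c:e],None,fx=5,fy=5,interpolation=cv2.INTER_CUBIC))
E
```

```text
time: 10.9
tool_pos: [560.6, 222.1, 60.5]
tcp_rot: [180.0, 0.0, -173.4]
ft_force: [-5.8, -0.9, 7.4]
finger_gap: 48.9
time: 11.1
tool_pos: [560.6, 222.1, 60.4]
tcp_rot: [180.0, 0.0, -173.4]
ft_force: [-4.4, 0.4, 5.3]
finger_gap: 48.8
t 11.1 pos [560.6 222.1  60.4] rot [ 1.7998e+02  5.0000e-02 -1.7340e+02] F [-4.4  0.4  5.3] gap 48.8
shift tool [-2.6 -0.1  0. ] rotvec [0.0003 0.0008 0.0018]
```

View pics/side5.png

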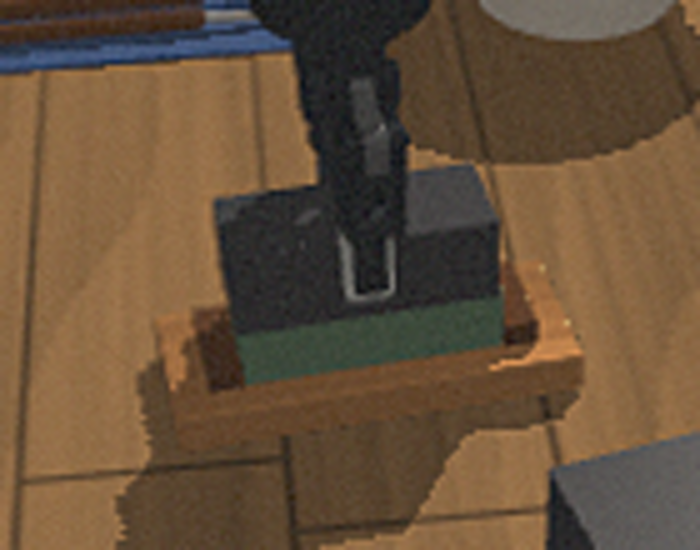

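View pics/top5.png

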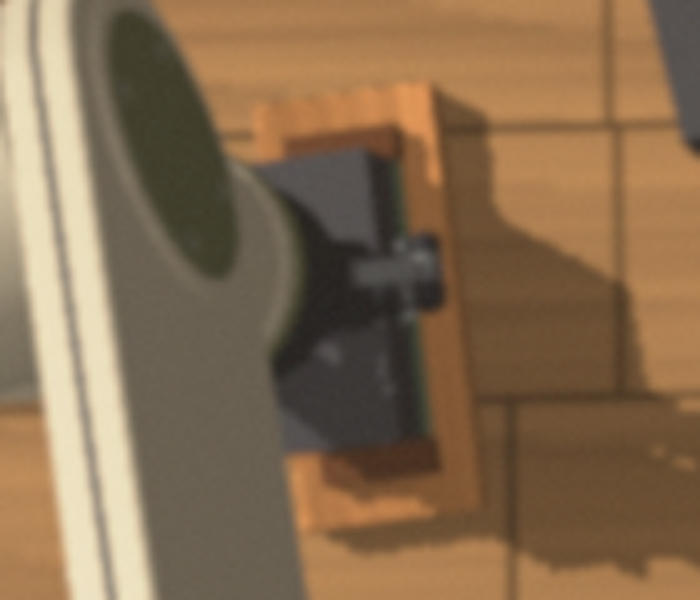

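In the side crop the flattener's lower corners (236,333) and (501,297) sit on the whetstone's corners, so it covers the stone. The top crop agrees, with equal end margins. Now I release.

```bash

python3 -m creep '{"translation":[[0,0,0],[0,0,0],[0,0,0],[0,0,0],[0,0,0],[0,0,0],[0,0,0],[0,0,0]],"rotation":[[0,0,0],[0,0,0],[0,0,0],[0,0,0],[0,0,0],[0,0,0],[0,0,0],[0,0,0]],"claw":[52,56,62,70,80,85,85,85]}' 20
python3 go.py 561 222.3 200 186.5
```

```text
time: 12.0
tool_pos: [560.3, 221.9, 59.8]
tcp_rot: [180.0, 0.0, -173.4]
ft_force: [-0.1, -0.7, -0.0]
finger_gap: 84.7
t 12.0 pos [560.3 221.9  59.8] rot [ 180.     0.  -173.4] F [-0.1 -0.7 -0. ] gap 84.7
shift tool [  -0.7    0.3 -140.2] rotvec [0.     0.     0.0018]
```

```bash

python3 -m creep '{"translation":[[0,0,-5],[0,0,-15],[0,0,-20],[0,0,-30],[0,0,-30],[0,0,-30],[0,0,-20],[0,0,-10],[0,0,0]],"rotation":[[0,0,0],[0,0,0],[0,0,0],[0,0,0],[0,0,0],[0,0,0],[0,0,0],[0,0,0],[0,0,0]],"claw":[85,85,85,85,85,85,85,85,85]}'
python3 -m creep '{"translation":[[0,20,0],[0,35,0],[0,40,0],[0,40,0],[0,40,0],[0,35,0],[0,20,0],[0,0,0]],"rotation":[[0,0,0],[0,0,0],[0,0,0],[0,0,0],[0,0,0],[0,0,0],[0,0,0],[0,0,0]],"claw":[85,85,85,85,85,85,85,85]}'
python3 - <<'E'
from bench import *
import cv2,numpy as np
from meas import run
for n,(a,b,c,e) in(("side",(70,180,180,320)),("top",(175,295,100,240))):
    d=snapshot(n);f=d["frame"][:,:,::-1]
    cv2.imwrite(f"pics/{n}6.png",cv2.resize(f[a:b,c:e],None,fx=5,fy=5,interpolation=cv2.INTER_CUBIC))
    cv2.imwrite(f"pics/{n}6f.png",f)
    t=n=="top"
    run(d,n,"fin",(145,185,205,290) if t else (205,85,305,160),lambda h:(h[...,1]<60)&(h[...,2]<120)&(h[...,2]>(67 if t else 54)),90,(120,50))
    run(d,n,"wood",(250,230,295,300) if t else (190,185,262,228),lambda h:(h[...,2]>(195 if t else 165)),35,(110,46))
    run(d,n,"brick",(395,235,440,310) if t else (170,335,270,392),lambda h:(h[...,0]<13)&(h[...,1]>120)&(h[...,2]>(160 if t else 140)),40,(120,50))
E
```

```text
time: 12.9
tool_pos: [561.4, 222.2, 222.6]
tcp_rot: [180.0, 0.2, -173.4]
ft_force: [-0.9, 0.2, -0.2]
finger_gap: 85.1
time: 13.7
tool_pos: [531.9, 452.7, 217.2]
tcp_rot: [-179.9, -0.2, -173.2]
ft_force: [0.2, 0.1, -0.6]
finger_gap: 84.8
side fin c 560.2 222.1 size 120.5 50.8 (120, 50) axis 6.6 area/rect 0.925
side wood c 492.7 8.7 size 111.7 46.8 (110, 46) axis -9.1 area/rect 0.957
side brick c 470.3 -301.2 size 121.0 50.8 (120, 50) axis -6.7 area/rect 0.979
top fin c 558.5 219.4 size 119.3 48.8 (120, 50) axis 6.6 area/rect 0.966
top wood c 492.0 7.0 size 112.9 47.3 (110, 46) axis -9.6 area/rect 0.952
top brick c 470.5 -298.2 size 122.1 62.0 (120, 50) axis -6.5 area/rect 0.968
```

View pics/side6.png

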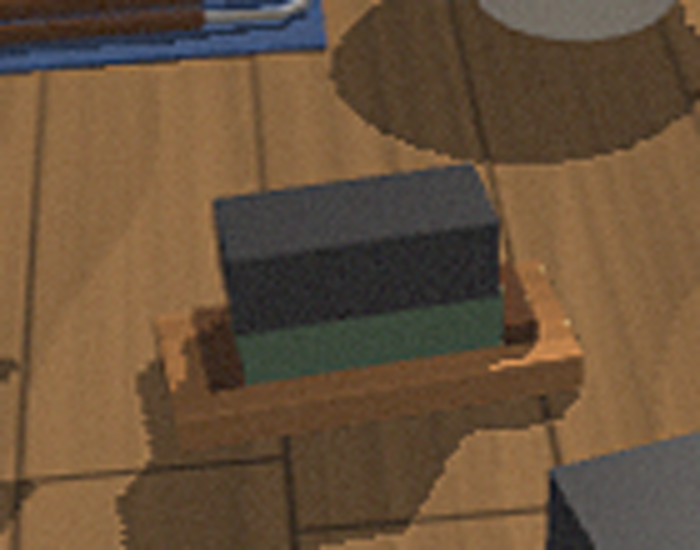

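View pics/top6f.png

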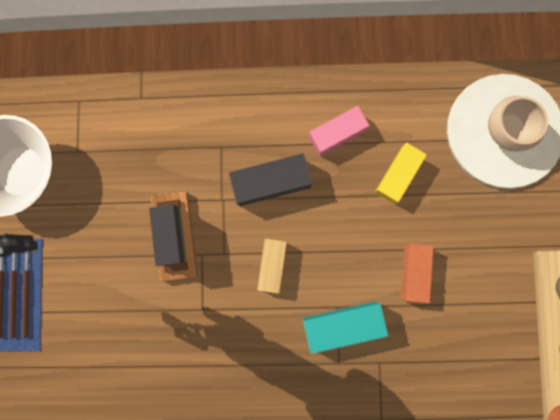

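The flattener now reads (558.5–560.2, 219.4–222.1) at 6.6°. In the same views the whetstone read (560.8, 220.7) and (562.5, 223.9), so it is about 2 mm off lengthwise and 2 mm or less sideways. The brick and block are unmoved, and the gripper is clear at (18,243).

```bash
python3 -c "
from bench import *
print(hand_in()); print(sense()['time'])"
```

```text
the job is handed in; nothing more can be done
None
the job is handed in; nothing more can be done
```

The flattening stone now covers the green whetstone, and I handed the job in at about 14 s; no verdict was reported.

**What I did:** I gripped the smaller dark grey block across its width and set it flat on the whetstone's near end, about 60 mm off centre. It rested there pressing with about 9 N for roughly 0.5 s. I then slid it about 57 mm face to face, keeping about 10 N on the face, opened the gripper and backed away.

**Last checks:**
- **Position:** in both views the stone is about 2 mm off lengthwise, 2 mm or less sideways, and within about 0.2° of the whetstone's line. The TCP height at contact puts its underside at about 50 mm.
- **Bystanders:** the brick and the wooden block measured within 0.5 mm of where they started.
- **Gripper:** it is well clear and touches nothing.

**Disagreements:** the two cameras differ by 1 to 3 mm in absolute position. The top view also measured the brick 62 mm wide instead of 50, because its mask took in the brick's side face. Neither affects the result.

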